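# Load a centrifuge rotor in balance and put its lid on

### The arm

A 6-joint arm with a two-finger parallel gripper is mounted at the origin on a cart in front of the work surface, level with it; the furniture and walls round the work are solid. World frame = base frame: x ahead of the robot, y to its left, z up, the work surface at z = 0. Lengths are in mm, angles in rad, forces in N, time in s.
With the tool pointing down it reaches from about 275 to 975 mm from the base axis. Payload 8.4 kg.
Tool frame: the origin (TCP) lies on the centre line of the jaws, within the pads' length; the fingertips stand 19 mm ahead of it and the grasp point (between the pads) is the TCP; z points along the fingers, y is the line along which they close (so a half turn about z gives the same grasp; the last joint's range is limited). The gripper opens to 92 mm and grips with 3 to 60 N. Pads are 20 mm wide; open, the fingers measure 128 mm over their backs; the gripper's body (75 mm by 189 mm) begins 69 mm behind the grasp point.
Start: joints at [1.113, 0.353, 1.633, -0, 1.155, -0.002], TCP at [275.112, 561.196, 233.583] pointing down, gripper open.
Joint ranges: [-2.63, 2.63], [-0.92, 2.1], [0.06, 2.66], [-1.3, 4.44], [0, 2.69], [-3.02, 3.02]. Speed limits (rad/s): [2.22, 2.22, 2.79, 3.14, 3.14, 3.14].

### API

Orientations are given as a 3x3 rotation matrix whose columns are the frame's x, y, z axes.
In Python, from plant import * gives the robot as it stands.
- The arm moves only by the tool carry_out, never from a script. Its argument "series" is a list of rows, each a list of 4 numbers: the shift along the tool's x, y, z in m, then the turn about the tool's z in degrees. In form: [[x, y, z, spin], ...]. A call has 1 to 8 rows; each row shifts and turns the commanded pose from where the row before left it, along the tool's axes as they then stand; what a row does not reach is not made up. A row lasts 1/12 s, in which the tool goes at most 41.7 mm and 7.16 degrees, less where a joint would pass 70% of its speed; a pose out of reach is approached as far as the arm can. A call is refused whole if a number of a shift passes 0.0417 or a number of a turn 7.16, either way. A call with a gripper value outside its range is refused whole. "claw" is the finger opening in m, from 0 to 0.0919, set as the call begins (left out, the last holds). The fingers move at their own pace and stop on an object; "squeeze" is the grip in N (left out, the last holds). Time passes only in rows, so rows that do not move let the fingers close. It gives the time, the measured TCP pose, the force, the opening and the grip force at its end, in the units of the state.
- sense(): the state, without advancing time (a new reading comes with each control period).
- get_image(name): name is "scene" or "top" or "wrist"; returns a dict with "color" (400x640x3 uint8, red, green, blue), "z_map" (400x640 float32, mm along the optical axis (not along the pixel's ray), 0 where there is no reading), "fovy" (degrees; the focal length in pixels is half the picture's height over the tangent of half this angle, whatever the lens; pixels are square), "cx", "cy" (the principal point, pixels), "eye" and "orientation" of the camera in the world. Camera axes: x right, y up, looking along -z (the intrinsics and any distortion apply to the point x, -y, -z); pixel columns grow to the right and rows downward; lengths in mm; the calibration is good to about 2 mm. A picture is of the moment at which its call begins.
- close_job(): hands the job in; it is judged then, once.
Trained networks look in the newest picture that a camera, given by its name, has taken for a name from the list of things; names that differ only in an ending like _2 or _b are one class to them, and where a whole thing is asked for, a point or a joint stands for the part that bears it (a point fixed in the world has none). Each returns a list of dicts, best first, with "confidence" (0 to 1); they miss things now and then, are a little off and sometimes report something else, mostly with a low value. They report only what shows in the picture. A call takes as long as a camera call. They do not tell look-alikes from the thing itself.
- trace(camera, label): "mask" (400x640 bool, what is visible of it).
- spot_point(camera, label): "location" ([x, y, z] in mm, in world coordinates, good to about 4 mm: a listed point, or the origin of a listed thing).
The state is a dict: "clock": time; "q": joint angles; "dq": joint speeds; "joint_efforts": joint torques, N m; "position": TCP position; "ee_rot": TCP orientation; "ft_force": force on the tool from outside, world axes, zero at the start; "wrist_torque": the same for the moment, N m; "gripper_width": finger opening in mm; "gripper_force": force on a finger pad.
Only numpy, scipy, OpenCV 4.12 (cv2) and the standard library are available. Lean on these libraries where they do the work, as an engineer would, in place of code of your own. Each camera call takes 0.05 s, during which the arm holds its last target. There are 200 camera calls.

### The job

One tall vial is already in the centrifuge rotor; load the other three so that it is balanced for spinning: the second tall vial in the well directly across the hub from the first, and the two short vials directly across from each other in two of the other wells, all fully down. Then set the clear lid squarely on the rotor so that it sits fully home. Leave the first vial in its well and do not disturb the timer, the white jar or the brown bottle nearby.

Things in the scene. Friction and masses are not known exactly. Their poses are not given: they have to be found in the camera images.
- rotor: Grey alloy rotor, a drum 179 mm across, 58 mm high, fixed. Origin: centre of underside, z up. Six wells, axes 56 mm from the centre at 0, 60, .. 300 deg from its +x, anticlockwise (tall_in is at 0): bore 35.6 mm, mouth countersunk to 42.6 mm, mouth z = 58 mm, floor z = 16 mm; all vials fit. Its conical neck (radius 78.5 mm at the top) centres the lid, which rests on the shoulder at z = 50 mm.
- lid: Clear plastic drum lid, open below, metal rim, ribbed black knob on top; loose, right way up on the worktop; 179 mm across, 96 mm high with knob, 0.2 kg. Origin: centre of its underside, z up. Inner radius 85.5 mm; roof 66 to 72 mm above the underside; knob 32 mm in diameter, 72 to 96 mm above it (thin wider collar up to 75 mm). Clears seated vials. Seated, its origin is 50 mm above the rotor's.
- tall_in: The tall vial already in the rotor, 95 mm high, in the well on the rotor's +x side; upright, loose; glass body 27.4 mm in diameter, ribbed black screw cap 24.4 mm in diameter; origin at the centre of its underside, z up its axis; round, so its yaw means nothing.
- tall_out: The tall vial that stands on the worktop at the start, 95 mm high, 38 g; upright, loose; glass body 27.4 mm in diameter, ribbed black screw cap 24.4 mm in diameter; origin at the centre of its underside, z up its axis; round, so its yaw means nothing. The cap is the part above 80 mm (the glass measures 27.4 mm up to 86 mm).
- short_a: One of two like short vials standing on the worktop at the start, 61 mm high, 28 g; upright, loose; glass body 27.4 mm in diameter, ribbed black screw cap 24.4 mm in diameter; origin at the centre of its underside, z up its axis; round, so its yaw means nothing. The cap is the part above 44 mm.
- short_b: The other short vial standing on the worktop at the start, the same as short_a: 61 mm high, 28 g; upright, loose; glass body 27.4 mm in diameter, ribbed black screw cap 24.4 mm in diameter; origin at the centre of its underside, z up its axis; round, so its yaw means nothing. The cap is the part above 44 mm.
- bench_timer: White bench timer lying in front of the work, 58 x 68 x 19 mm, loose, not to be disturbed. Origin at the centre of its underside.
- septa_pot: Squat white jar with a screw lid, 58 mm in diameter and 50 mm high, loose, not to be disturbed. Origin at the centre of its underside.
- brown_bottle: Small brown glass bottle with a black cap, 52 mm in diameter and 105 mm high, behind the work, loose, not to be disturbed. Origin at the centre of its underside.
There are look-alikes about, which are no part of the job. Leave any green or orange look-alike of the short_b alone.

How it is judged:
By the outcome, as a careful person would: the job done as asked, in the order asked, and still so for the second after the job is handed in, with the robot touching nothing.
It also fails if it takes over 104 s, if anything falls off the work surface, if the arm or the gripper's body presses on something with over 40 N, if the wrist force passes 120 N, or if a joint passes its speed limit or range.

## Working session

There is one attempt and no reset: what is moved stays moved. The work goes in short steps, Python scripts to look and compute and a tool call to move; the robot and the scene stay as the last step left them, time stands still between calls to the robot, and variables do not carry over. Pictures are saved under pics/ and viewed, at most 14 in all, crops included, and the job is handed in when it is done.

Besides the shell and the picture viewer there is one more tool, called after "Emit:" as a command line: name --pt "numbers of a row" for each row, then --argument value for the rest. carry_out: Moves the arm, as the interface text tells. Its arguments: {"type":"object","properties":{"series":{"type":"array","items":{"type":"array","items":{"type":"number"}}},"claw":{"type":"number"},"squeeze":{"type":"number"}},"required":["series"]}

```bash
mkdir -p pics; cat > h.py <<'E'
from plant import *
import numpy as np, cv2
def save(n,f,im=None):
    im=im or get_image(n); cv2.imwrite('pics/'+f,im['color'][:,:,::-1]); return im
def cloud(im):
    z=im['z_map']; f=200/np.tan(np.radians(im['fovy'])/2)
    v,u=np.mgrid[:400,:640]
    p=np.stack([(u-im['cx'])/f*z,-(v-im['cy'])/f*z,-z],-1)
    w=p@np.array(im['orientation']).T+np.array(im['eye']); w[z==0]=np.nan
    return w
E
python3 - <<'E'
from h import *
s=sense();print(s)
for c in ['top','scene','wrist']:
    im=save(c,c+'0.png');print(c,im['fovy'],im['cx'],im['cy'],im['eye'],[k for k in im])
    for l in ['rotor','lid','tall_in','short_a','bench_timer','septa_pot','brown_bottle']:
        print(l,[(np.round(d['location']).tolist(),round(d['confidence'],2)) for d in spot_point(c,l)])
E
```

```text
{'clock': 0.0, 'q': array([ 1.11256857e+00,  3.53618919e-01,  1.63411922e+00, -8.51040939e-06,
        1.15517484e+00, -2.38492259e-03]), 'dq': array([0.00028029, 0.00104544, 0.00034546, 0.00056613, 0.00047838,
       0.00044924]), 'joint_efforts': array([ 4.46457216e-04, -5.93847656e+01, -3.34209645e+01,  6.97019231e-02,
        2.37703405e-02, -1.63623317e-04]), 'position': array([274.93020598, 560.77745927, 232.88830359]), 'ee_rot': array([[-8.97891833e-01,  4.40215768e-01, -5.77073455e-04],
       [ 4.40216147e-01,  8.97891048e-01, -1.18755752e-03],
       [-4.63245569e-06, -1.32033525e-03, -9.99999128e-01]]), 'ft_force': array([ 0.59392734, -0.81384158,  0.56072832]), 'wrist_torque': array([-2.15391641e-02,  7.79086523e-03,  3.59726612e-05]), 'gripper_force': 0.0, 'gripper_width': 91.86348963443454}
top 42.66386755062491 324.51159708895347 195.9953732098135 [ 415.26949484   15.34338555 1083.80171247] ['color', 'z_map', 'fovy', 'cx', 'cy', 'eye', 'orientation']
rotor [([589.0, 164.0, 1.0], 0.63)]
lid [([574.0, -172.0, 2.0], 0.55)]
tall_in [([601.0, 224.0, 14.0], 0.69)]
short_a [(
[... 400 characters left out ...]
, 'cx', 'cy', 'eye', 'orientation']
rotor [([587.0, 168.0, 2.0], 0.72)]
lid [([578.0, -172.0, 2.0], 0.94)]
tall_in [([598.0, 220.0, 16.0], 0.48)]
short_a [([458.0, 23.0, 3.0], 0.97), ([405.0, -115.0, 0.0], 0.94), ([539.0, 10.0, -1.0], 0.91), ([335.0, -113.0, -3.0], 0.73), ([406.0, -27.0, 1.0], 0.62), ([627.0, 3.0, -0.0], 0.56)]
bench_timer [([369.0, 155.0, -2.0], 0.73)]
septa_pot [([376.0, -195.0, 1.0], 0.87)]
brown_bottle [([726.0, 31.0, -5.0], 0.67)]
wrist 66.03404314350239 319.5776219689579 193.7849362777132 [210.48913899 592.38070834 384.53502498] ['color', 'z_map', 'fovy', 'cx', 'cy', 'eye', 'orientation']
rotor []
lid []
tall_in []
short_a []
bench_timer []
septa_pot []
brown_bottle []
```

View pics/top0.png

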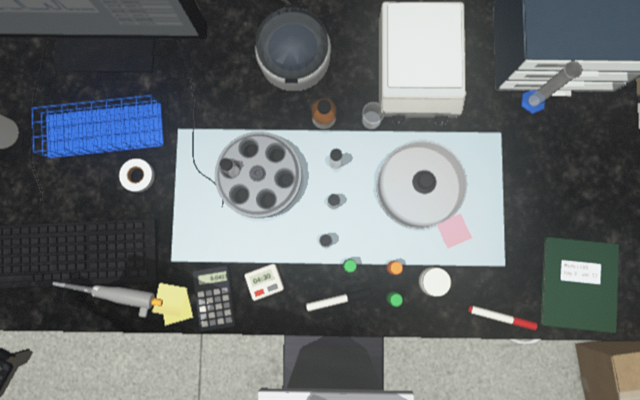

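View pics/scene0.png

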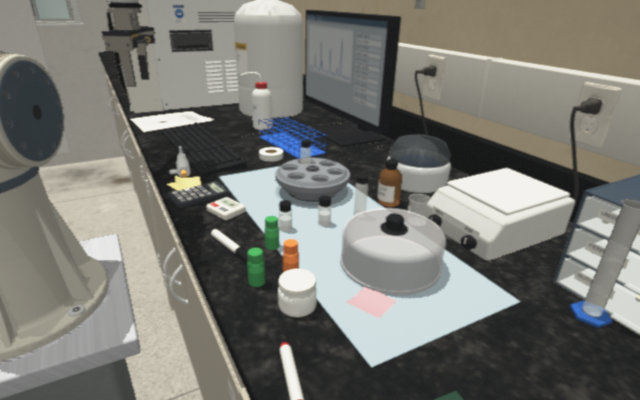

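Top view: the rotor is at (258,174) with the first tall vial at (227,164). Candidate vials are at (336,155), (334,200) and (326,240), and the lid knob is at (424,181). Green and orange look-alikes are at (350,266), (395,267) and (395,299). Scene view: the vial at (361,195) is the tall one, and the white shorts are at (324,210) and (286,215).

```bash
cat >> h.py <<'E'
def circ(p):
    A=np.c_[2*p[:,:2],np.ones(len(p))]; s=np.linalg.lstsq(A,(p[:,:2]**2).sum(1),rcond=None)[0]
    return s[:2],np.sqrt(s[2]+s[0]**2+s[1]**2)
def near(w,c,r,z0,z1):
    d=np.hypot(w[...,0]-c[0],w[...,1]-c[1]); return w[(d<r)&(w[...,2]>z0)&(w[...,2]<z1)]
def mid(p): return (np.round((p[:,:2].min(0)+p[:,:2].max(0))/2,1),np.round(p.mean(0),1),len(p),round(float(np.percentile(p[:,2],90)),1)) if len(p) else None
E
python3 - <<'E'
from h import *
for c in ['top','scene']:
    im=get_image(c); w=cloud(im)
    print(c,'table',np.nanmedian(near(w,(450,-150),40,-20,20)[:,2]))
    for n,xy,z0 in [('tall',(627,3),84),('s1',(541,9),50),('s2',(457,27),50),('knob',(575,-172),88),('tin',(600,222),95),('brown',(724,32),95),('timer',(372,154),10),('pot',(374,-196),40)]:
        print(n,mid(near(w,xy,35,z0,130)))
    p=near(w,(588,166),105,52,64)
    print('rotor top',np.median(p[:,2]),mid(p))
    # hull fit
    h=cv2.convexHull(p[:,:2].astype(np.float32))[:,0]; print('hull',circ(h))
    p=near(w,(575,-172),100,55,80); h=cv2.convexHull(p[:,:2].astype(np.float32))[:,0]; print('lid',circ(h))
E
```

```text
top table 0.6548987127368946
tall (array([624.7,   6.4]), array([624.2,   6.2,  93.5]), 120, 96.1)
s1 (array([539. ,   8.9]), array([538.7,   9.4,  59.7]), 115, 62.2)
s2 (array([457. ,  23.9]), array([456.9,  24.3,  60. ]), 116, 62.7)
knob (array([ 575.5, -170.4]), array([ 574.6, -170. ,   94.9]), 189, 97.4)
tin (array([600.2, 220.2]), array([598.9, 219.1, 108.6]), 136, 111.7)
brown (array([720. ,  31.4]), array([719. ,  31.4, 102.5]), 151, 105.4)
timer (array([371.5, 153.9]), array([371.1, 152.7,  16.4]), 806, 19.1)
pot (array([ 378.2, -198.4]), array([ 378. , -197.5,   49.3]), 626, 51.8)
rotor top 56.604384246471454 (array([589.4, 164.1]), array([588.6, 163. ,  56.6]), 3341, 59.6)
hull (array([590.42454043, 163.90301747]), np.float64(86.99177721659227))
lid (array([ 575.49152368, -170.61383969]), np.float64(88.27678888428797))
scene table 1.2967306823145464
tall (array([622.1,   5.6]), array([620.3,   2.3,  91.5]), 95, 95.4)
s1 (array([536.1,   9.9]), array([534.9,   5.4,  58. ]), 100, 61.7)
s2 (array([454.4,  23.8]), array([453.2,  20.5,  58.1]), 108, 61.5)
knob (array([ 572.2, -171.7]), array([ 569.5, -174.2,   94. ]), 176, 96.4)
tin (array([597.6, 219.8]), array([594.5, 215.4, 104.8]), 81, 111.3)
brown (array([716.5,  30.3]), array([714.8,  27.9, 101.5]), 88, 104.7)
timer (array([369.4, 153.4]), array([367.6, 148.2,  17.2]), 344, 19.1)
pot (array([ 375.3, -198.2]), array([ 373.7, -202.2,   49.2]), 791, 50.7)
rotor top 57.68973293275559 (array([585.2, 163.7]), array([582.5, 154.8,  57.1]), 1245, 59.1)
hull (array([586.58312248, 162.56901656]), np.float64(80.55343157639066))
lid (array([ 570.02758314, -174.13054832]), np.float64(86.0406335478022))
```

Emit:
carry_out --pt "0 0 0 -5.4" --pt "0 0 0 -5.4" --pt "0 0 0 -5.2" --pt "-0.0249 -0.0242 0 0" --pt "-0.0249 -0.0242 0 0" --pt "-0.0249 -0.0242 0 0" --pt "-0.0249 -0.0242 0 0" --pt "-0.0249 -0.0242 0 0"

```text
clock: 1.97
position: [377.0, 418.9, 233.7]
ee_rot: [[-0.985, 0.175, 0.0], [0.175, 0.985, 0.0], [-0.0, 0.0, -1.0]]
ft_force: [1.2, 0.3, -0.6]
gripper_width: 91.9
gripper_force: 0.0
```

Emit:
carry_out --pt "-0.0249 -0.0242 0 0" --pt "-0.0249 -0.0242 0 0" --pt "-0.0249 -0.0242 0 0" --pt "-0.0249 -0.0242 0 0" --pt "-0.0249 -0.0242 0 0" --pt "-0.0249 -0.0242 0 0"

```text
clock: 2.47
position: [498.8, 249.5, 233.8]
ee_rot: [[-0.984, 0.176, 0.0], [0.176, 0.984, 0.0], [-0.0, 0.0, -1.0]]
ft_force: [0.5, -0.1, 0.6]
gripper_width: 91.6
gripper_force: 0.0
```

Emit:
carry_out --pt "-0.0249 -0.0242 0 0" --pt "-0.0249 -0.0242 0 0" --pt "-0.0249 -0.0242 0 0" --pt "-0.0249 -0.0242 0 0" --pt "-0.0249 -0.0242 0 0" --pt "0 0 0 0"

```text
clock: 2.97
position: [602.4, 105.7, 233.7]
ee_rot: [[-0.984, 0.179, 0.002], [0.179, 0.984, -0.001], [-0.002, -0.001, -1.0]]
ft_force: [-0.1, -1.5, 0.2]
gripper_width: 92.0
gripper_force: 0.0
```

```bash
python3 - <<'E'
from h import *
s=sense();print(s['position'])
im=save('wrist','w1.png'); W=cloud(im); T=cloud(get_image('top'))
for n,w in [('wrist',W),('top',T)]:
    p=near(w,(588,164),88,50,64); print(n,len(p),np.median(p[:,2]))
    for c in [(624,6,90),(539,9,57),(457,24,57),(599,220,105)]:
        q=near(w,c[:2],25,c[2],130); print(c,mid(q))
    q=near(w,(589,164),15,40,80); print('hub',mid(q), np.percentile(q[:,2],[5,50,95]) if len(q) else 0)
# wrist: fit of well pattern on low-z (hole) points vs surface
from scipy.optimize import minimize
for n,w in [('wrist',W),('top',T)]:
    surf=near(w,(589,164),76,52,62)[:,:2]
    def cost(v):
        a=np.radians(v[2]+60*np.arange(6)); c=v[:2]+56*np.c_[np.cos(a),np.sin(a)]
        d=np.hypot(*(surf[:,None]-c[None]).transpose(2,0,1)).min(1)
        return np.mean(np.clip(21-d,0,8)**2) 
    best=min((minimize(cost,(x,y,a),method='Nelder-Mead') for x in(586,591) for y in (161,166) for a in (10,20,30,40,50,60)),key=lambda r:r.fun)
    print(n,len(surf),best.x,best.fun)
E
```

```text
[602.39724887 105.65417668 233.72479955]
wrist 13825 57.42551882212223
(624, 6, 90) (array([617. ,   6.3]), array([616.4,   6.9,  94.2]), 167, 95.5)
(539, 9, 57) (array([537.3,  10.1]), array([537.3,  10.3,  60.5]), 428, 61.5)
(457, 24, 57) (array([455.4,  25.1]), array([455.6,  25.6,  60.5]), 531, 61.5)
(599, 220, 105) (array([598. , 220.2]), array([597.6, 219.7, 110.5]), 579, 111.7)
hub (array([589.1, 164. ]), array([588.4, 163.7,  62.4]), 628, 64.6) [59.32405767 63.06583156 64.90268553]
top 1870 56.86074002738678
(624, 6, 90) (array([624.8,   6.4]), array([624.7,   5.9,  94.3]), 106, 96.9)
(539, 9, 57) (array([539.4,   9. ]), array([539.1,   9.3,  60.1]), 107, 62.6)
(457, 24, 57) (array([459. ,  14.9]), array([458.7,  14.9,  60.1]), 14, 61.3)
(599, 220, 105) (array([600. , 220.1]), array([599.7, 219.9, 109.5]), 120, 111.5)
hub (array([589.2, 163.6]), array([588.5, 163.5,  61.4]), 173, 65.2) [56.25954492 61.45895043 65.84694516]
wrist 10255 [771.56666667 182.46666667  32.        ] 0.0
top 1615 [591.04433177 165.28553635  19.8758878 ] 0.8329847570591615
```

View pics/w1.png

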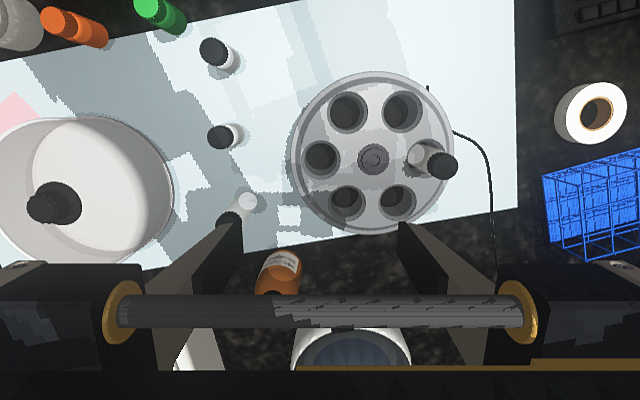

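Wrist view: rotor at (372,155) with its wells clear, shorts at (215,52) and (222,137), and the tall vial at (240,205) partly behind a finger. The hub and first vial put the rotor centre at about (588.7, 163.8) mm and its +x at about 80°. Next I pick up the tall vial.

Emit:
carry_out --pt "-0.013 -0.0314 0 0" --pt "-0.013 -0.0314 0 0" --pt "-0.013 -0.0314 0 0" --pt "0 0 0.037 0" --pt "0 0 0.037 0" --pt "0 0 0.037 0" --pt "0 0 0.02 0" --pt "0 0 0 0" --claw 0.06

```text
clock: 3.73
position: [617.2, 11.8, 98.0]
ee_rot: [[-0.985, 0.175, -0.008], [0.175, 0.985, 0.0], [0.008, -0.001, -1.0]]
ft_force: [-0.5, -0.2, 0.0]
gripper_width: 59.5
gripper_force: 0.0
```

```bash
python3 - <<'E'
from h import *
s=sense();print(s['position'],s['gripper_width'],np.degrees(np.arctan2(s['ee_rot'][1][1],s['ee_rot'][0][1])))
im=save('wrist','w2.png');w=cloud(im)
print(mid(near(w,(624,6),25,90,99)))
for l in ['tall_out','short_a']: print([(np.round(d['location']).tolist(),round(d['confidence'],2)) for d in spot_point('wrist',l)])
E
```

```text
[617.22355441  11.82734082  97.98326455] 59.49686243527165 79.94943133161563
(array([623.3,   6.4]), array([622.4,   6.4,  94.6]), 1410, 95.5)
[([623.0, 8.0, 1.0], 0.82)]
[([539.0, 10.0, 3.0], 0.65), ([588.0, 166.0, -2.0], 0.65)]
```

View pics/w2.png

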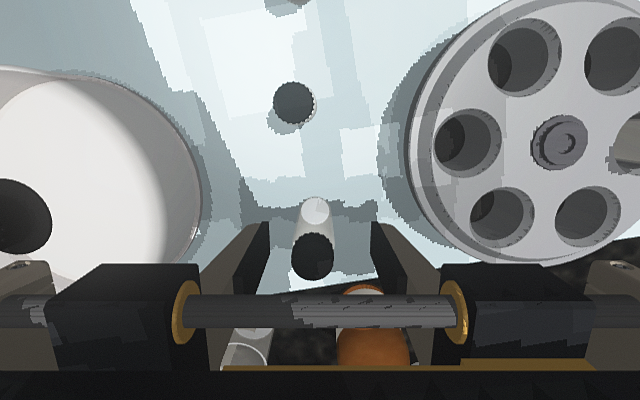

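The tall vial's cap is at (312,255), between the fingers and slightly off centre. I'll correct that, descend and grip.

Emit:
carry_out --pt "-0.0072 -0.0043 0 0" --pt "0 0 0.013 0" --pt "0 0 0 0" --pt "0 0 0 0"

```text
clock: 4.22
position: [627.2, 4.8, 89.3]
ee_rot: [[-0.984, 0.176, -0.001], [0.176, 0.984, 0.0], [0.001, -0.0, -1.0]]
ft_force: [-0.8, 0.4, 0.3]
gripper_width: 60.0
gripper_force: 0.0
```

Emit:
carry_out --pt "0 0 0 0" --pt "0 0 0 0" --pt "0 0 0 0" --pt "0 0 0 0" --pt "0 0 0 0" --pt "0 0 0 0" --claw 0.015 --squeeze 15

```text
clock: 4.72
position: [627.6, 5.0, 89.7]
ee_rot: [[-0.984, 0.176, 0.0], [0.176, 0.984, 0.0], [-0.0, 0.0, -1.0]]
ft_force: [-0.7, -0.3, 0.3]
gripper_width: 26.8
gripper_force: 15.0
```

Emit:
carry_out --pt "0 0 -0.025 0" --pt "0 0 -0.035 0" --pt "0 0 -0.03 0" --pt "0.0154 0.0233 0 0" --pt "0.0154 0.0233 0 0" --pt "0.0154 0.0233 0 0" --pt "0.0154 0.0233 0 0" --pt "0 0 0 0"

```text
clock: 5.38
position: [581.3, 111.0, 179.6]
ee_rot: [[-0.985, 0.174, -0.001], [0.174, 0.985, 0.001], [0.001, 0.001, -1.0]]
ft_force: [-0.2, 0.9, -1.2]
gripper_width: 27.0
gripper_force: 15.0
```

Emit:
carry_out --pt "0 0 0 0" --pt "0 0 0 0" --pt "0 0 0 0"

```text
clock: 5.63
position: [583.7, 106.7, 179.6]
ee_rot: [[-0.984, 0.176, 0.0], [0.176, 0.984, -0.0], [-0.0, -0.0, -1.0]]
ft_force: [-0.1, 0.4, -0.2]
gripper_width: 26.6
gripper_force: 15.0
```

```bash
cat >> h.py <<'E'
def wells(w,c0=(588.7,163.8),a0=20):
    # well-mouth centres: fit circle r~21 pattern on lip edge using points below surface
    from scipy.optimize import minimize
    low=near(w,c0,78,-5,50)[:,:2]; sf=near(w,c0,76,55,60)[:,:2]
    def cost(v):
        a=np.radians(v[2]+60*np.arange(6)); c=v[:2]+56*np.c_[np.cos(a),np.sin(a)]
        d=lambda p:np.hypot(*(p[:,None]-c[None]).transpose(2,0,1)).min(1)
        return np.clip(20.5-d(sf),0,6).sum()+np.clip(d(low)-20.5,0,6).sum()
    r=minimize(cost,(*c0,a0),method='Nelder-Mead'); return np.round(r.x,1),len(low),len(sf),r.fun
E
python3 - <<'E'
from h import *
s=sense();print(s['position'])
im=save('wrist','w3.png');w=cloud(im); print('w',wells(w)); t=get_image('top'); print('t',wells(cloud(t)))
x=cv2.resize(im['color'][150:350,100:540],None,fx=1.5,fy=1.5)
sc=save('scene','s3.png')
c=cloud(sc); print('vial scene', mid(near(c,(579,108),30,120,240)))
p=s['position']; q=near(w,(579,108),25,150,240); print('vial wrist',mid(q)); 
q=near(cloud(t),(579,108),25,150,240); print('vial top',mid(q)); 
E
```

```text
[583.68548443 106.71006013 179.58894927]
w (array([589.1, 165.2,  20.7]), 4324, 10480, np.float64(725.574767295929))
t (array([590.8, 164.9,  21. ]), 427, 875, np.float64(94.10479028476985))
vial scene (array([576.7, 107.7]), array([574.8, 100.9, 178.4]), 670, 223.9)
vial wrist (array([581.7, 108.9]), array([575.6, 108.4, 195.8]), 6940, 225.4)
vial top (array([570.8, 110.8]), array([570.1, 110.5, 165. ]), 24, 175.9)
```

View pics/w3.png

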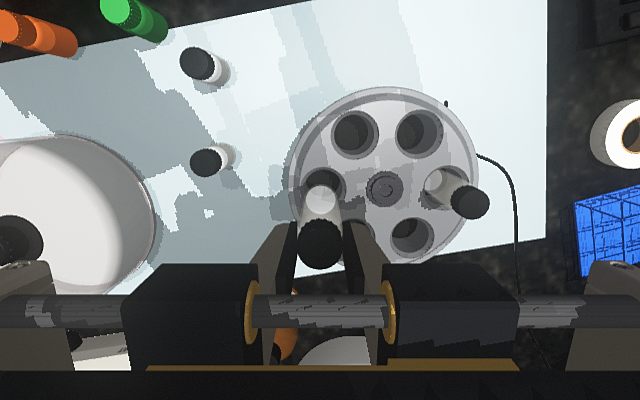

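The held vial sits just above its well at (322,187), about 1 mm off, so I lower it.

Emit:
carry_out --pt "0.0005 0.0011 0.015 0" --pt "0 0 0.015 0" --pt "0 0 0.01 0" --pt "0 0 0.007 0" --pt "0 0 0 0" --pt "0 0 0 0"

```text
clock: 6.28
position: [583.0, 108.5, 132.4]
ee_rot: [[-0.984, 0.176, -0.001], [0.176, 0.984, -0.0], [0.001, -0.0, -1.0]]
ft_force: [0.2, -1.1, -0.4]
gripper_width: 26.8
gripper_force: 15.0
```

Emit:
carry_out --pt "0 0 0.008 0" --pt "0 0 0.008 0" --pt "0 0 0.006 0" --pt "0 0 0.003 0" --pt "0 0 0 0" --pt "0 0 0 0"

```text
clock: 6.78
position: [582.8, 108.7, 107.3]
ee_rot: [[-0.984, 0.176, -0.0], [0.176, 0.984, -0.0], [0.0, -0.0, -1.0]]
ft_force: [-0.5, -0.3, -0.5]
gripper_width: 27.2
gripper_force: 15.0
```

Emit:
carry_out --pt "0 0 0.0015 0" --pt "0 0 0 0"

```text
clock: 6.95
position: [583.0, 108.8, 106.2]
ee_rot: [[-0.984, 0.176, 0.0], [0.176, 0.984, 0.0], [-0.0, 0.0, -1.0]]
ft_force: [-0.5, 0.7, -0.5]
gripper_width: 26.9
gripper_force: 15.0
```

Emit:
carry_out --pt "0 0 0 0" --pt "0 0 0 0" --pt "0 0 0 0" --pt "0 0 -0.01 0" --pt "0 0 -0.025 0" --pt "0 0 -0.035 0" --pt "0 0 -0.024 0" --claw 0.045

```text
clock: 7.53
position: [583.4, 108.8, 203.1]
ee_rot: [[-0.984, 0.176, 0.001], [0.176, 0.984, 0.0], [-0.001, 0.001, -1.0]]
ft_force: [1.6, 0.2, 0.3]
gripper_width: 44.9
gripper_force: 0.0
```

Emit:
carry_out --pt "0.0089 -0.0351 0 0" --pt "0.0089 -0.0351 0 0" --pt "0.0089 -0.0351 0 0" --pt "0 0 0 0" --pt "0 0 0 0" --pt "0 0 0 0" --claw 0.05

```text
clock: 8.03
position: [538.7, 9.9, 200.9]
ee_rot: [[-0.984, 0.177, 0.001], [0.177, 0.984, 0.0], [-0.001, 0.001, -1.0]]
ft_force: [-0.3, 0.4, 1.2]
gripper_width: 50.0
gripper_force: 0.0
```

```bash
python3 - <<'E'
from h import *
s=sense();print(s['position'],s['gripper_width'])
im=save('wrist','w4.png');w=cloud(im);t=cloud(get_image('top'))
for n,c in [('w',w),('t',t)]:
    print(n,'tall',mid(near(c,(579,108),25,102,125)),'tin',mid(near(c,(598,220),25,102,125)),'s1',mid(near(c,(538,9),25,57,70)),'s2',mid(near(c,(456,25),25,57,70)))
E
```

```text
[538.72149996   9.86690392 200.90143527] 50.045733750397545
w tall (array([578.5, 109.4]), array([577.4, 108.6, 109.9]), 703, 111.6) tin (array([598.1, 219.7]), array([596.6, 218.2, 109.5]), 818, 111.6) s1 (array([537. ,   9.5]), array([536.6,   9.7,  60.6]), 466, 61.7) s2 (array([455.2,  25. ]), array([455.2,  24.9,  60.7]), 571, 61.7)
t tall None tin (array([600.1, 220.2]), array([599.3, 219.7, 109.2]), 126, 111.8) s1 (array([533.6,   8.9]), array([533.7,   9.2,  60.5]), 47, 62.8) s2 (array([456.9,  23.9]), array([456.6,  24.5,  60.8]), 98, 63.7)
```

View pics/w4.png

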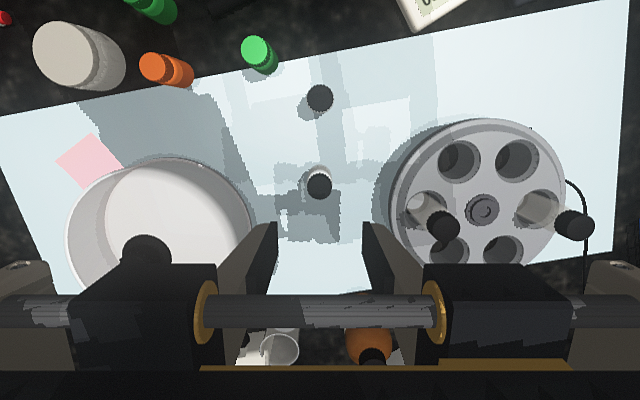

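The tall vial is seated: its cap at (444,228) is at 111.6 mm, level with tall_in's at (575,225). The first short's cap is at (319,186), centred under the gripper, so I descend and grip its cap.

Emit:
carry_out --pt "0.001 0 0.037 0" --pt "0 0 0.037 0" --pt "0 0 0.033 0" --pt "0 0 0.02 0" --pt "0 0 0.01 0" --pt "0 0 0 0" --pt "0 0 0 0"

```text
clock: 8.72
position: [537.7, 10.5, 63.3]
ee_rot: [[-0.985, 0.175, -0.0], [0.175, 0.985, 0.0], [0.0, -0.0, -1.0]]
ft_force: [-0.6, -0.4, 0.4]
gripper_width: 49.8
gripper_force: 0.0
```

Emit:
carry_out --pt "0 0 0 0" --pt "0 0 0 0" --pt "0 0 0 0" --pt "0 0 0 0" --pt "0 0 0 0" --claw 0.015 --squeeze 15

```text
clock: 9.13
position: [537.8, 9.8, 64.0]
ee_rot: [[-0.984, 0.176, 0.002], [0.176, 0.984, -0.0], [-0.002, 0.0, -1.0]]
ft_force: [-0.1, -1.2, 3.9]
gripper_width: 24.2
gripper_force: 15.0
```

Emit:
carry_out --pt "0 0 -0.025 0" --pt "0 0 -0.035 0" --pt "0 0 -0.04 0" --pt "0 0 -0.035 0" --pt "0 0 0 0" --pt "0 0 0 0" --pt "0 0 0 0"

```text
clock: 9.72
position: [536.7, 9.8, 197.7]
ee_rot: [[-0.984, 0.176, -0.0], [0.176, 0.984, -0.0], [0.0, -0.0, -1.0]]
ft_force: [-0.1, -0.1, -0.9]
gripper_width: 23.7
gripper_force: 15.0
```

Emit:
carry_out --pt "0.005 0.0377 0 0" --pt "0.005 0.0377 0 0" --pt "0.005 0.0377 0 0" --pt "0.005 0.0377 0 0" --pt "0.005 0.0377 0 0" --pt "0 0 0 0" --pt "0 0 0 0" --pt "0 0 0 0"

```text
clock: 10.38
position: [544.6, 199.3, 196.3]
ee_rot: [[-0.985, 0.175, -0.003], [0.175, 0.985, -0.001], [0.003, -0.002, -1.0]]
ft_force: [-0.3, 0.3, -0.1]
gripper_width: 23.7
gripper_force: 15.0
```

```bash
python3 - <<'E'
from h import *
s=sense();print(s['position'],s['gripper_width'])
im=save('wrist','w5.png');w=cloud(im)
print('vial',mid(near(w,(545,200),20,125,182)),mid(near(w,(545,200),16,181,200)))
E
```

```text
[544.56388692 199.27286346 196.29919028] 23.679001971940956
vial (array([537.1, 201.6]), array([533.5, 201. , 163.4]), 1034, 179.3) (array([543.7, 199.7]), array([542.2, 199.6, 192.1]), 1799, 193.9)
```

View pics/w5.png

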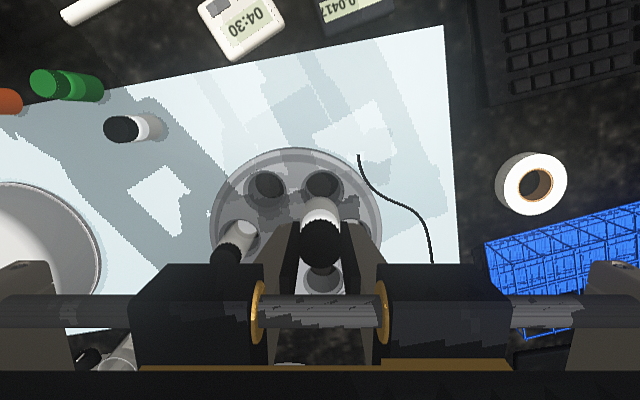

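The short vial is held upright over its well; its body is at (320,213) and the empty well is behind it. I lower it.

Emit:
carry_out --pt "-0.0008 0.0007 0.03 0" --pt "0 0 0.03 0" --pt "0 0 0.02 0" --pt "0 0 0.012 0" --pt "0 0 0.008 0" --pt "0 0 0 0" --pt "0 0 0 0"

```text
clock: 11.02
position: [547.0, 200.0, 98.5]
ee_rot: [[-0.984, 0.176, 0.0], [0.176, 0.984, 0.0], [-0.0, 0.0, -1.0]]
ft_force: [0.7, 0.2, -0.9]
gripper_width: 24.1
gripper_force: 15.0
```

Emit:
carry_out --pt "0 0 0.007 0" --pt "0 0 0.006 0" --pt "0 0 0.002 0" --pt "0 0 0 0" --pt "0 0 0 0"

```text
clock: 11.43
position: [546.5, 200.5, 83.1]
ee_rot: [[-0.984, 0.175, -0.0], [0.175, 0.984, -0.0], [0.0, -0.0, -1.0]]
ft_force: [-0.7, -0.8, -0.6]
gripper_width: 24.0
gripper_force: 15.0
```

Emit:
carry_out --pt "0 0 0.0025 0" --pt "0 0 0 0" --pt "0 0 0 0"

```text
clock: 11.68
position: [546.5, 200.4, 80.6]
ee_rot: [[-0.984, 0.176, -0.0], [0.176, 0.984, -0.0], [0.0, -0.0, -1.0]]
ft_force: [-0.9, -0.7, 0.2]
gripper_width: 23.8
gripper_force: 15.0
```

Emit:
carry_out --pt "0 0 0 0" --pt "0 0 0 0" --pt "0 0 0 0" --pt "0 0 -0.01 0" --pt "0 0 -0.03 0" --pt "0 0 -0.04 0" --pt "0 0 -0.036 0" --pt "0 0 0 0" --claw 0.042

```text
clock: 12.35
position: [550.3, 201.8, 204.6]
ee_rot: [[-0.984, 0.176, 0.01], [0.176, 0.984, 0.004], [-0.009, 0.005, -1.0]]
ft_force: [0.8, 0.7, 0.4]
gripper_width: 42.0
gripper_force: 0.0
```

Emit:
carry_out --pt "0.0097 -0.0315 0 0" --pt "0.0097 -0.0315 0 0" --pt "0.0097 -0.0315 0 0" --pt "0.0097 -0.0315 0 0" --pt "0.0097 -0.0315 0 0" --pt "0.0097 -0.0315 0 0" --pt "0 0 0 0" --pt "0 0 0 0" --claw 0.05

```text
clock: 13.02
position: [455.7, 23.5, 197.3]
ee_rot: [[-0.984, 0.178, 0.001], [0.178, 0.984, 0.0], [-0.001, 0.0, -1.0]]
ft_force: [0.1, 0.8, -0.2]
gripper_width: 49.9
gripper_force: 0.0
```

```bash
python3 - <<'E'
from h import *
s=sense();print(s['position'],s['gripper_width'])
im=save('wrist','w6.png');w=cloud(im);t=cloud(get_image('top'))
for n,c in [('w',w),('t',t)]:
    print(n,'s1',mid(near(c,(545,200),22,70,125)),'s2',mid(near(c,(456,25),25,57,70)),'tall',mid(near(c,(579,108),25,102,125)))
E
```

```text
[455.69499644  23.50280489 197.29558731] 49.896104384187765
w s1 (array([545.5, 199.1]), array([544.3, 198.3,  76.1]), 562, 77.8) s2 (array([454.8,  25. ]), array([454.5,  25. ,  60.6]), 482, 61.7) tall None
t s1 (array([547.4, 199.6]), array([547.4, 199.2,  75.7]), 120, 77.7) s2 None tall (array([580.4, 109.4]), array([580.2, 109.4, 109.4]), 122, 112.1)
```

View pics/w6.png

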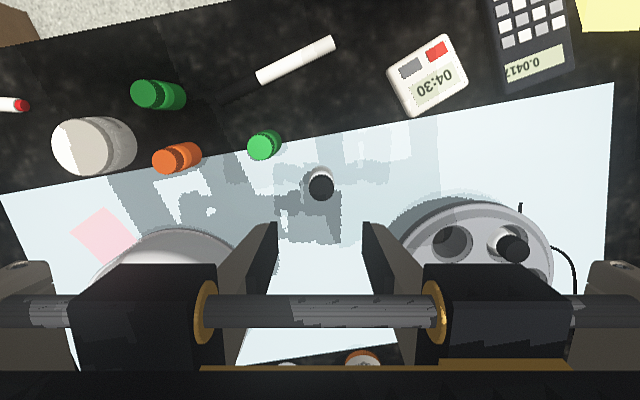

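The first short is seated, with its cap top at 77.7 mm, visible at (512,245). The second short's cap at (321,187) is centred under the gripper, and the green vial at (263,145) is clear of it.

Emit:
carry_out --pt "0 0.0013 0.036 0" --pt "0 0 0.036 0" --pt "0 0 0.032 0" --pt "0 0 0.019 0" --pt "0 0 0.01 0" --pt "0 0 0 0" --pt "0 0 0 0"

```text
clock: 13.7
position: [456.8, 26.5, 63.8]
ee_rot: [[-0.985, 0.175, -0.0], [0.175, 0.985, 0.0], [0.0, -0.0, -1.0]]
ft_force: [-0.0, -0.0, 0.7]
gripper_width: 50.1
gripper_force: 0.0
```

Emit:
carry_out --pt "0 0 0 0" --pt "0 0 0 0" --pt "0 0 0 0" --pt "0 0 0 0" --pt "0 0 0 0" --claw 0.015

```text
clock: 14.12
position: [456.8, 25.8, 64.3]
ee_rot: [[-0.984, 0.176, 0.001], [0.176, 0.984, 0.0], [-0.001, 0.0, -1.0]]
ft_force: [0.4, -0.3, 4.5]
gripper_width: 23.8
gripper_force: 15.0
```

Emit:
carry_out --pt "0 0 -0.025 0" --pt "0 0 -0.035 0" --pt "0 0 -0.04 0" --pt "0 0 -0.035 0" --pt "0 0 0 0" --pt "0 0 0 0" --pt "0 0 0 0"

```text
clock: 14.7
position: [455.9, 25.8, 198.2]
ee_rot: [[-0.984, 0.176, -0.0], [0.176, 0.984, 0.0], [0.0, 0.0, -1.0]]
ft_force: [-0.8, -0.5, -1.2]
gripper_width: 24.0
gripper_force: 15.0
```

Emit:
carry_out --pt "-0.0258 0.0219 0 0" --pt "-0.0258 0.0219 0 0" --pt "-0.0258 0.0219 0 0" --pt "-0.0258 0.0219 0 0" --pt "-0.0258 0.0219 0 0" --pt "-0.0258 0.0219 0 0" --pt "0 0 0 0" --pt "0 0 0 0"

```text
clock: 15.37
position: [631.3, 128.5, 195.5]
ee_rot: [[-0.985, 0.175, -0.004], [0.175, 0.985, -0.001], [0.004, -0.002, -1.0]]
ft_force: [-0.0, -0.5, -0.5]
gripper_width: 23.9
gripper_force: 15.0
```

Emit:
carry_out --pt "0 0 0 0" --pt "0 0 0 0"

```text
clock: 15.53
position: [630.1, 127.3, 197.3]
ee_rot: [[-0.984, 0.176, -0.003], [0.176, 0.984, -0.001], [0.003, -0.001, -1.0]]
ft_force: [0.1, 0.0, 0.1]
gripper_width: 24.1
gripper_force: 15.0
```

```bash
python3 - <<'E'
from h import *
s=sense();print(s['position'],s['gripper_width'])
im=save('wrist','w7.png');w=cloud(im)
print('vial',mid(near(w,(631,128),18,182,202)))
print('tall',mid(near(w,(579,108),25,102,125)),'s1',mid(near(w,(545,200),22,70,95)))
E
```

```text
[630.10613771 127.25441506 197.33634972] 24.07712575206412
vial (array([628.6, 128.7]), array([626.4, 128.1, 193. ]), 1894, 194.8)
tall (array([578.8, 110. ]), array([578.6, 110.2, 110.5]), 757, 111.6) s1 (array([546.3, 199.8]), array([546.2, 199.4,  76.5]), 710, 77.6)
```

View pics/w7.png

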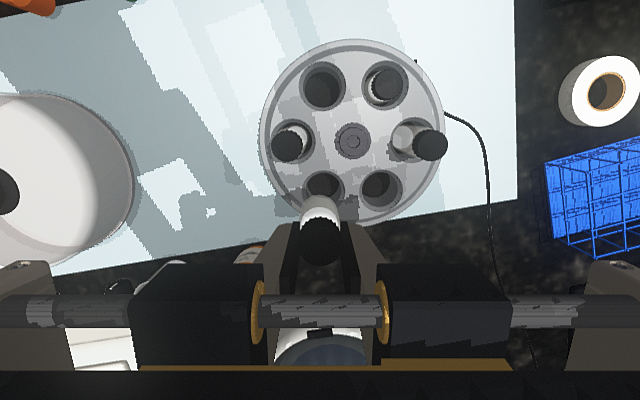

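The short is held over the lower-left free well at (322,185), opposite the seated short at (388,84). I shift it about 2 mm and lower it.

Emit:
carry_out --pt "-0.0017 0.0007 0.03 0" --pt "0 0 0.03 0" --pt "0 0 0.02 0" --pt "0 0 0.012 0" --pt "0 0 0.008 0" --pt "0 0 0 0" --pt "0 0 0 0"

```text
clock: 16.17
position: [633.9, 128.3, 99.3]
ee_rot: [[-0.984, 0.176, 0.001], [0.176, 0.984, 0.0], [-0.001, 0.0, -1.0]]
ft_force: [-0.5, -0.2, 0.2]
gripper_width: 23.6
gripper_force: 15.0
```

Emit:
carry_out --pt "0 0 0.008 0" --pt "0 0 0.006 0" --pt "0 0 0.002 0" --pt "0 0 0 0" --pt "0 0 0 0"

```text
clock: 16.58
position: [633.6, 128.4, 82.6]
ee_rot: [[-0.984, 0.176, -0.0], [0.176, 0.984, 0.0], [0.0, -0.0, -1.0]]
ft_force: [0.4, 0.4, -0.6]
gripper_width: 23.3
gripper_force: 15.0
```

Emit:
carry_out --pt "0 0 0.002 0" --pt "0 0 0 0" --pt "0 0 0 0"

```text
clock: 16.83
position: [633.6, 128.4, 80.6]
ee_rot: [[-0.984, 0.176, 0.0], [0.176, 0.984, 0.0], [-0.0, 0.0, -1.0]]
ft_force: [0.3, 0.8, -0.9]
gripper_width: 23.8
gripper_force: 15.0
```

Emit:
carry_out --pt "0 0 0 0" --pt "0 0 0 0" --pt "0 0 0 0" --pt "0 0 -0.01 0" --pt "0 0 -0.03 0" --pt "0 0 -0.04 0" --pt "0 0 -0.036 0" --pt "0 0 0 0" --claw 0.042

```text
clock: 17.5
position: [637.5, 129.2, 205.2]
ee_rot: [[-0.984, 0.176, 0.011], [0.176, 0.984, 0.002], [-0.011, 0.004, -1.0]]
ft_force: [1.1, -0.4, 0.2]
gripper_width: 41.6
gripper_force: 0.0
```

Emit:
carry_out --pt "0.0007 -0.0381 0 0" --pt "0.0007 -0.0381 0 0" --pt "0.0007 -0.0381 0 0" --pt "0.0007 -0.0381 0 0" --pt "0.0007 -0.0381 0 0" --pt "0.0007 -0.0381 0 0" --pt "0.0007 -0.0381 0 0" --pt "0.0007 -0.0381 0 0" --claw 0.06

```text
clock: 18.17
position: [574.0, -172.4, 197.4]
ee_rot: [[-0.984, 0.175, 0.001], [0.175, 0.984, -0.0], [-0.001, -0.0, -1.0]]
ft_force: [0.9, 0.9, -0.6]
gripper_width: 59.8
gripper_force: 0.0
```

Emit:
carry_out --pt "0 0 0 0" --pt "0 0 0 0" --pt "0 0 0 0"

```text
clock: 18.42
position: [574.6, -170.5, 197.0]
ee_rot: [[-0.984, 0.177, 0.0], [0.177, 0.984, 0.0], [-0.0, 0.0, -1.0]]
ft_force: [-0.8, 0.7, -0.7]
gripper_width: 59.9
gripper_force: 0.0
```

```bash
python3 - <<'E'
from h import *
s=sense();print(s['position'],s['gripper_width'])
im=save('wrist','w8.png');w=cloud(im);tt=save('top','t8.png');t=cloud(tt)
for n,c in [('w',w),('t',t)]:
    for l,xy,a,b in [('s1',(546,200),70,95),('s2',(631,128),70,95),('tall',(579,109),102,125),('tin',(599,220),102,125),('knob',(574,-171),88,110)]:
        print(n,l,mid(near(c,xy,25,a,b)))
    p=near(c,(575,-171),100,60,80)
    if len(p): print(circ(cv2.convexHull(p[:,:2].astype(np.float32))[:,0]))
    p=near(c,(588,164),100,56.5,61) 
    if len(p)>50: print(n,'rotor',circ(cv2.convexHull(p[:,:2].astype(np.float32))[:,0]))
E
```

```text
[ 574.59057079 -170.48199241  196.95263666] 59.90344284424781
w s1 None
w s2 (array([632. , 117.8]), array([631. , 116.9,  73.4]), 158, 76.3)
w tall None
w tin None
w knob (array([ 573.2, -170.7]), array([ 572. , -170.3,   95. ]), 952, 96.5)
(array([ 572.04628333, -170.17061148]), np.float64(87.10188980396867))
w rotor (array([588.76920413, 160.30714684]), np.float64(76.22975732832896))
t s1 (array([547.2, 199.5]), array([547.7, 199.3,  75.8]), 116, 78.0)
t s2 (array([633.2, 126.7]), array([633. , 127. ,  75.8]), 114, 78.7)
t tall (array([580.5, 109.3]), array([580.3, 109.3, 109.5]), 124, 111.9)
t tin (array([600. , 219.8]), array([599.3, 219.6, 109.6]), 125, 112.3)
t knob (array([ 573.9, -161. ]), array([ 573.6, -160.5,   93.8]), 44, 96.5)
(array([ 572.74537759, -168.701173  ]), np.float64(85.99236366485208))
t rotor (array([590.03056094, 164.55828885]), np.float64(79.06183906694115))
```

View pics/t8.png

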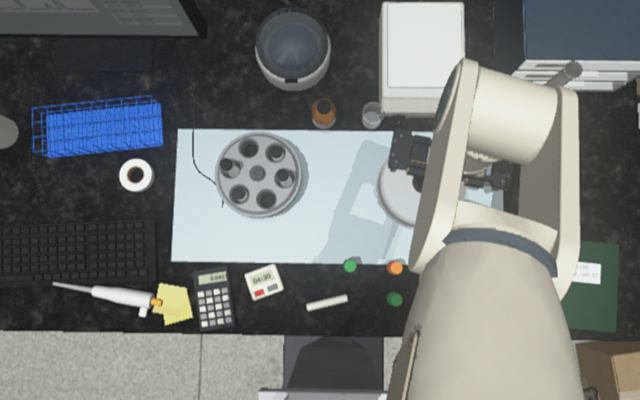

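The top view shows all four vials down in the rotor, shorts opposite each other and tall vials opposite each other. The cap heights agree: about 78 mm for the shorts and 112 mm for the talls. Next is the lid knob.

Emit:
carry_out --pt "0.0008 0 0.03 0" --pt "0 0 0.03 0" --pt "0 0 0.022 0" --pt "0 0 0.012 0" --pt "0 0 0.007 0" --pt "0 0 0 0" --pt "0 0 0 0"

```text
clock: 19.1
position: [574.4, -170.2, 96.2]
ee_rot: [[-0.985, 0.175, 0.001], [0.175, 0.985, -0.0], [-0.001, -0.0, -1.0]]
ft_force: [0.7, -0.1, 0.1]
gripper_width: 60.1
gripper_force: 0.0
```

Emit:
carry_out --pt "0 0 0 0" --pt "0 0 0 0" --pt "0 0 0 0" --pt "0 0 0 0" --pt "0 0 0 0" --claw 0.02 --squeeze 30

```text
clock: 19.52
position: [574.1, -170.7, 96.2]
ee_rot: [[-0.984, 0.176, 0.001], [0.176, 0.984, -0.0], [-0.001, -0.0, -1.0]]
ft_force: [-1.3, 0.7, 3.9]
gripper_width: 31.4
gripper_force: 30.0
```

Emit:
carry_out --pt "0 0 -0.005 0" --pt "0 0 -0.015 0" --pt "0 0 -0.025 0" --pt "0 0 -0.03 0" --pt "0 0 -0.03 0" --pt "0 0 -0.025 0" --pt "0 0 -0.015 0" --pt "0 0 -0.005 0"

```text
clock: 20.18
position: [574.8, -170.9, 248.7]
ee_rot: [[-0.984, 0.176, 0.004], [0.176, 0.984, -0.001], [-0.004, -0.0, -1.0]]
ft_force: [-0.0, -0.6, -2.9]
gripper_width: 31.3
gripper_force: 30.0
```

Emit:
carry_out --pt "0 0 0 0" --pt "0 0 0 0" --pt "0 0 0 0"

```text
clock: 20.43
position: [572.8, -170.3, 243.9]
ee_rot: [[-0.984, 0.176, -0.003], [0.176, 0.984, 0.001], [0.003, 0.0, -1.0]]
ft_force: [-0.3, -0.5, -3.4]
gripper_width: 31.2
gripper_force: 30.0
```

Emit:
carry_out --pt "0.0016 0.0118 0 0" --pt "0.0031 0.0237 0 0" --pt "0.0031 0.0237 0 0" --pt "0.0031 0.0237 0 0" --pt "0.0031 0.0237 0 0" --pt "0.0031 0.0237 0 0" --pt "0.0031 0.0237 0 0" --pt "0.0031 0.0237 0 0"

```text
clock: 21.1
position: [581.2, 10.5, 244.5]
ee_rot: [[-0.984, 0.176, -0.002], [0.176, 0.984, 0.0], [0.002, -0.0, -1.0]]
ft_force: [0.0, -0.2, -1.2]
gripper_width: 31.6
gripper_force: 30.0
```

Emit:
carry_out --pt "0.0031 0.0237 0 0" --pt "0.0031 0.0237 0 0" --pt "0.0031 0.0237 0 0" --pt "0.0031 0.0237 0 0" --pt "0.0031 0.0237 0 0" --pt "0.0031 0.0237 0 0" --pt "0.0016 0.012 0 0" --pt "0 0 0 0"

```text
clock: 21.77
position: [588.5, 166.5, 244.6]
ee_rot: [[-0.985, 0.173, -0.001], [0.173, 0.985, 0.0], [0.001, 0.0, -1.0]]
ft_force: [0.4, -0.0, -2.2]
gripper_width: 31.5
gripper_force: 30.0
```

Emit:
carry_out --pt "0 0 0 0" --pt "0 0 0 0" --pt "0 0 0 0"

```text
clock: 22.02
position: [589.0, 162.8, 245.3]
ee_rot: [[-0.984, 0.176, -0.001], [0.176, 0.984, -0.001], [0.0, -0.001, -1.0]]
ft_force: [-0.3, 0.5, -2.2]
gripper_width: 31.2
gripper_force: 30.0
```

```bash
python3 - <<'E'
from h import *
s=sense();print(s['position'],s['gripper_width'])
im=save('scene','s9.png')
w=cloud(im); p=near(w,(588,164),105,205,225)
print(mid(p)); A=np.c_[p[:,:2],np.ones(len(p))]; print('roof plane',np.linalg.lstsq(A,p[:,2],rcond=None)[0])
cv2.imwrite('pics/s9c.png',cv2.resize(im['color'][60:300,180:500],None,fx=2,fy=2)[:,:,::-1])
E
```

```text
[589.04551826 162.83165144 245.34806899] 31.213275537753653
(array([584.7, 157.4]), array([570. , 129.5, 217.5]), 1537, 221.3)
roof plane [3.06065039e-02 5.90259395e-02 1.92361395e+02]
```

View pics/s9c.png

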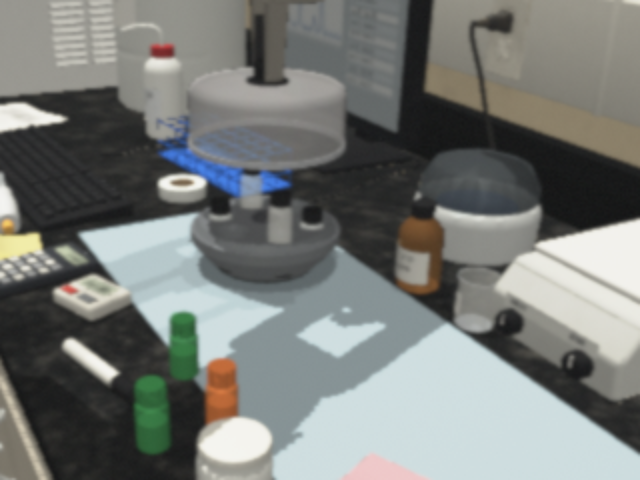

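The lid hangs level above the rotor at (267,115) in the crop, with the vials below clear. I lower it.

Emit:
carry_out --pt "0 0.0013 0.01 0" --pt "0 0 0.02 0" --pt "0 0 0.02 0" --pt "0 0 0.015 0" --pt "0 0 0.01 0" --pt "0 0 0 0" --pt "0 0 0 0" --pt "0 0 0 0"

```text
clock: 22.73
position: [590.1, 165.1, 171.4]
ee_rot: [[-0.984, 0.176, 0.001], [0.176, 0.984, 0.0], [-0.001, 0.001, -1.0]]
ft_force: [0.3, -0.8, -2.0]
gripper_width: 30.9
gripper_force: 30.0
```

Emit:
carry_out --pt "0 0 0.006 0" --pt "0 0 0.006 0" --pt "0 0 0.005 0" --pt "0 0 0.003 0" --pt "0 0 0 0" --pt "0 0 0 0"

```text
clock: 23.23
position: [589.3, 165.1, 150.3]
ee_rot: [[-0.984, 0.176, -0.001], [0.176, 0.984, -0.0], [0.0, -0.0, -1.0]]
ft_force: [0.4, -0.3, -2.7]
gripper_width: 31.4
gripper_force: 30.0
```

Emit:
carry_out --pt "0 -0.0007 0.002 0" --pt "0 0 0.0015 0" --pt "0 0 0.001 0" --pt "0 0 0 0" --pt "0 0 0 0"

```text
clock: 23.65
position: [589.4, 164.4, 146.2]
ee_rot: [[-0.984, 0.176, 0.0], [0.176, 0.984, 0.0], [-0.0, 0.0, -1.0]]
ft_force: [-0.4, 0.1, -0.5]
gripper_width: 31.5
gripper_force: 30.0
```

Emit:
carry_out --pt "0 0 0.0006 0" --pt "0 0 0 0" --pt "0 0 0 0"

```text
clock: 23.9
position: [589.4, 164.4, 146.2]
ee_rot: [[-0.984, 0.176, 0.0], [0.176, 0.984, 0.0], [-0.0, 0.0, -1.0]]
ft_force: [-2.1, -1.4, 5.1]
gripper_width: 30.9
gripper_force: 30.0
```

Emit:
carry_out --pt "0 0 0 0" --pt "0 0 0 0" --pt "0 0 0 0" --pt "0 0 0 0" --pt "0 0 -0.015 0" --pt "0 0 -0.035 0" --pt "0 0 -0.035 0" --pt "0 0 -0.02 0" --claw 0.06

```text
clock: 24.57
position: [590.4, 164.8, 254.0]
ee_rot: [[-0.984, 0.176, 0.003], [0.176, 0.984, 0.001], [-0.003, 0.001, -1.0]]
ft_force: [0.4, -0.4, -0.6]
gripper_width: 60.5
gripper_force: 0.0
```

Emit:
carry_out --pt "0 -0.03 0 0" --pt "0 -0.035 0 0" --pt "0 -0.035 0 0" --pt "0 -0.035 0 0" --pt "0 -0.035 0 0" --pt "0 -0.03 0 0" --pt "0 0 0 0" --pt "0 0 0 0"

```text
clock: 25.23
position: [554.0, -33.7, 250.5]
ee_rot: [[-0.984, 0.178, 0.0], [0.178, 0.984, 0.0], [-0.0, 0.0, -1.0]]
ft_force: [-0.0, 0.2, 0.4]
gripper_width: 59.8
gripper_force: 0.0
```

```bash
python3 - <<'E'
from h import *
s=sense();print(s['position'],s['gripper_width'],s['clock'])
for n in ['top','scene']:
    im=save(n,n+'10.png'); w=cloud(im); print(n,'knob',mid(near(w,(588,164),25,138,160)))
    p=near(w,(588,164),84,112,130); p=p[np.hypot(p[:,0]-589,p[:,1]-164)>25]
    if len(p)>20: print('roof',mid(p),np.linalg.lstsq(np.c_[p[:,:2]-[589,164],np.ones(len(p))],p[:,2],rcond=None)[0], circ(cv2.convexHull(near(w,(588,164),100,112,130)[:,:2].astype(np.float32))[:,0]))
    for l,xy,z0 in [('brown',(724,32),95),('timer',(372,154),10),('pot',(374,-196),40)]: print(l,mid(near(w,xy,35,z0,130)))
E
python3 - <<'E'
import cv2
im=cv2.imread('pics/scene10.png'); cv2.imwrite('pics/s10c.png',cv2.resize(im[100:260,200:440],None,fx=3,fy=3))
E
```

```text
[554.02250735 -33.68473239 250.54858316] 59.824091783637584 25.2333
top knob (array([590.2, 163.3]), array([589.9, 163.2, 144.4]), 202, 146.7)
roof (array([588.1, 163.9]), array([586.7, 163.5, 120.2]), 5406, 122.6) [ 4.72394081e-03 -8.34687817e-04  1.20223702e+02] (array([589.91027135, 163.69337573]), np.float64(87.10826401021386))
brown None
timer (array([371.5, 154. ]), array([371.2, 152.6,  16.4]), 802, 19.2)
pot None
scene knob (array([587.5, 162.1]), array([585.6, 158.7, 143.6]), 83, 146.6)
roof (array([586.3, 162.8]), array([578.7, 147.3, 121.2]), 1186, 122.3) [5.02357696e-03 9.98725196e-03 1.21425196e+02] (array([585.64477587, 160.3887659 ]), np.float64(85.36520798670463))
brown (array([716.4,  30. ]), array([715.1,  27.8, 101.4]), 89, 104.7)
timer (array([370.1, 153.2]), array([367.6, 148.1,  17.2]), 342, 19.0)
pot (array([ 375.5, -198.4]), array([ 373.7, -202.3,   49.2]), 789, 50.8)
```

View pics/s10c.png

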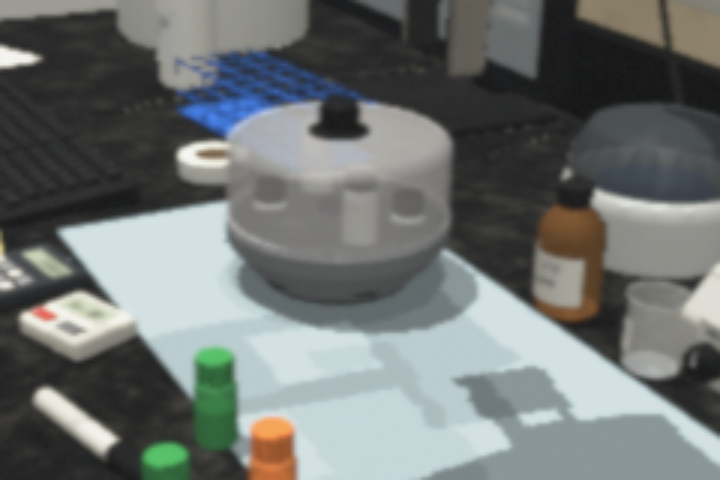

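The lid sits level and fully home at (340,180) in the crop, with the knob top at 146.6 mm against a nominal 146 mm. The vials are upright inside, and the timer, jar and bottle haven't moved.

```bash
python3 -c "
from plant import *
print(close_job())"
```

```text
the job is handed in; nothing more can be done
None
```

The job is handed in at about 25 s of the 104 s allowed: all four vials are seated in opposite pairs, the lid measures level and fully home, and the timer, jar and bottle were not disturbed; no verdict came back.

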